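# Build up the cam stack of a limit switch and run it to its trip position

### The arm

A 6-joint arm with a two-finger parallel gripper is mounted at the origin on a cart in front of the work surface, level with it; the furniture and walls round the work are solid. World frame = base frame: x ahead of the robot, y to its left, z up, the work surface at z = 0. Lengths are in mm, angles in rad, forces in N, time in s.
With the tool pointing down it reaches from about 325 to 875 mm from the base axis. Payload 4.4 kg.
Tool frame: the origin (TCP) lies at the very end of the fingers, on their centre line; the grasp point (between the pads) lies 19 mm behind it (tcp_to_grasp is the distance from the TCP to the grasp point, in mm); x points along the fingers, z is the direction in which the jaws open and shut, and the axes are right-handed (so a half turn about x gives the same grasp; the last joint's range is limited). The gripper opens to 85 mm and grips with 20 to 120 N. Pads are 22 mm wide; open, the fingers measure 114 mm over their backs; the gripper's body (76 mm by 85 mm) begins 54 mm behind the grasp point. The pads swing forward as they close: fully open they stand 13 mm farther back than shut.
Start: joints at [-1.385, 0.207, 1.542, -0, 1.393, -0.15], TCP at [190.007, -542.701, 231.282] pointing down, gripper open.
Joint ranges: [-2.73, 2.73], [-0.86, 2.22], [0.23, 2.46], [-1.11, 4.25], [0.08, 2.63], [-2.82, 2.82]. Speed limits (rad/s): [2.79, 2.79, 3.14, 3.14, 3.14, 3.14].

### API

Orientations are given as a unit quaternion [x, y, z, w].
In Python, from cell import * gives the robot as it stands. The module is installed in compiled form; this text tells all that it offers. Calls block until the motion is done:
- move_pose(position, orientation): joint-space move of the TCP to a pose.
- movel(position, max_speed=150, attitude=None, f_stop=None): straight line of the TCP; attitude=None keeps the orientation; max_speed is the mean speed in mm/s. With f_stop (N) it stops when the force on the tool has changed by that much, and returns True; else False.
- set_joints(angles): joint-space move.
- move_gripper(opening): finger opening in mm; the grip force is fixed at half the most; returns when the fingers have stopped.
- dwell(seconds).
- solve_ik(position, orientation): joint angles nearest the present ones, or None.
- sense(): the state.
- camera(name): name is "scene" or "top"; returns a dict with "frame" (384x512x3 uint8, blue, green, red), "depth" (384x512 float32, mm along the optical axis (not along the pixel's ray), 0 where there is no reading), "vertical_fov" (degrees; the focal length in pixels is half the picture's height over the tangent of half this angle, whatever the lens; pixels are square), "cx", "cy" (the principal point, pixels), "xyz" and "rotation" of the camera in the world. Camera axes: x right, y down, z forward; pixel columns grow to the right and rows downward; lengths in mm; the calibration is good to about 2 mm. A picture is of the moment at which its call begins.
A pose or a line that the arm cannot do raises Unreachable and nothing moves.
- job_done(): hands the job in, once; it reports no verdict.
The state is a dict: "t": time; "qpos": joint angles; "joint_vel": joint speeds; "joint_torque": joint torques, N m; "eef_pos": TCP position; "orientation": TCP orientation; "force": force on the tool from outside, world axes, zero at the start; "torque": the same for the moment, N m; "grip_width": finger opening in mm.
Only numpy, scipy, OpenCV 4.12 (cv2) and the standard library are available. Lean on these libraries where they do the work, as an engineer would, in place of code of your own. Each camera call takes 0.05 s, during which the arm holds its last target. There are 200 camera calls.

### The job

Assemble the cam limit switch: drop the cam with the wide lobe onto the upright D-shaped shaft first, the cam with the narrow lobe on top of it and then the pointer knob, each turned so that the flat of its bore meets the flat of the shaft and it sits fully home. Then turn the knob anticlockwise, seen from above, as far as the stop, so that both lobes hold their switch rollers pressed, and let go. Leave the caliper, the screwdriver and the squeeze bottle where they are.

Things in the scene. Friction and masses are not known exactly. Their poses are not given: they have to be found in the camera images.
- limit_switch: The fixed unit: steel base plate with a grey gearbox (108 x 100 mm, top at 32 mm) and upright D shaft; origin on the bench under the shaft axis, x away from the robot to the switches, z up. Two black switches, one above the other on a bracket, stand 88 to 120 mm from the axis, up to 81 mm high; their white rollers (12 mm) reach in to 67 mm, pressed 72 mm (2 N each).
- shaft_seat (a point): On the shaft axis, at the top of its collar (52 mm across, 45 mm over the bench) where the stack rests. x points to the shaft's flat and turns with it, as does a dark pointer on the collar (to 44 mm); z up. Steel D shaft, 32 mm in diameter, one flat 8 mm from the axis, rising 46 mm above this point, the last 5 mm tapered in 4 mm. It turns stiffly (0.1 N m) and stays put. Lobes and knob go along x.
- shaft (a joint): Angle of the D shaft: 0 at one stop, growing anticlockwise seen from above; starts between 0 and 0.35. At 1.35 the flat points straight at the switch rollers (+x of the unit); the other stop is at 1.41.
- lever_low (a joint): Sprung roller lever of the lower switch, level with the first cam: 0 free, about 0.12 when a lobe holds its roller pressed.
- lever_high (a joint): Sprung roller lever of the upper switch, level with the second cam: 0 free, about 0.12 when a lobe holds its roller pressed.
- cam_wide_mid (a point): Steel cam plate with the wide, fan-shaped lobe (73 mm wide), 102 mm long, 15 mm thick, 0.22 kg, lying flat. Point on the D bore's axis, half-way up; x to the lobe, z up. Bore 33.8 mm, its flat 8.9 mm from the axis on the lobe's side (+x). Grip the hub across the bore on its parallel sides, y = +-27 mm, x -13 to 17 mm. Round back 30 mm, lobe end 72 mm from the axis.
- cam_narrow_mid (a point): Steel cam plate with the narrow lobe, tapering to 42 mm and 25 mm wide at its end; lying flat. Bore, flat on the lobe's side (+x), hub with parallel sides 54 mm apart, length 102 mm, thickness 15 mm and weight as the wide cam. Point on the bore's axis, half-way up; x to the lobe, z up.
- knob_grip (a point): Grey pointer knob standing on its base (60 mm round, 18 mm high) with a bar 22 x 92 mm on top, 18 to 52.5 mm up; 0.12 kg. Point on the bore axis, 36 mm up, in the bar; x along the bar to its pointed end (56 mm off; blunt end at -36), y across, z up. Blind D bore below, 33.8 mm, 17.5 deep, flat 8.9 mm from the axis towards the pointed end (+x).
- caliper: Sliding caliper, 58 x 200 x 13 mm, lying on the bench; bystander. Origin at its underside's centre. To the right of it two tall orange crates, fixed, fill the bench (x over 0.57, y below -0.32) up to about 0.29 m: swing over or round them.
- screwdriver: Red screwdriver, 202 mm long and 34 mm high, lying on the bench; bystander. Origin at its underside's centre.
- squeeze_bottle: White squeeze bottle with a red needle tip, 36 mm across and 104 mm tall, standing; bystander. Origin at its underside's centre.

How it is judged (in metres and radians):
On the way, in this order (a step that is already met when the one before it is completed fails the run):
1. the wide-lobed cam sits home on the shaft's collar, flat to flat (horizontal distance between cam_wide_mid and shaft_seat below 0.004 m and z of cam_wide_mid in the frame of shaft_seat between 0.0045 and 0.0105 m and angle between the x axis of cam_wide_mid and the x axis of shaft_seat, either way round below 0.2 rad and angle between cam_wide_mid's own z axis and vertical below 0.08 rad), for 0.2 s.
2. the narrow-lobed cam sits home on top of it, flat to flat (all of step 1 and horizontal distance between cam_narrow_mid and shaft_seat below 0.004 m and z of cam_narrow_mid in the frame of shaft_seat between 0.0195 and 0.0255 m and angle between the x axis of cam_narrow_mid and the x axis of shaft_seat, either way round below 0.2 rad and angle between cam_narrow_mid's own z axis and vertical below 0.08 rad), for 0.2 s.
3. the knob sits home on the cams, flat to flat (all of step 2 and horizontal distance between knob_grip and shaft_seat below 0.004 m and z of knob_grip in the frame of shaft_seat between 0.063 and 0.069 m and angle between the x axis of knob_grip and the x axis of shaft_seat, either way round below 0.2 rad and angle between knob_grip's own z axis and vertical below 0.08 rad), for 0.2 s.
4. the shaft has been turned with the knob until both rollers are held pressed (all of step 3 and value of joint each of lever_low, lever_high above 0.07 rad), for 0.2 s.
At the end, for the whole second after the job is handed in: Wide cam on the collar, narrow cam on it and knob on top, each within 4 mm of the shaft axis, within 3 mm of its seated height, upright and turned to the shaft's flat within 0.2 rad; both switch levers held pressed (more than 0.07 rad) with the shaft turned beyond 1.15 rad (all of step 4 and value of joint shaft above 1.15 rad); the robot touches nothing.
It fails at once if a bystander (caliper, screwdriver, squeeze bottle) was shifted by more than 25 mm (distance of any of caliper, screwdriver, squeeze_bottle from where it was at the start of the episode above 0.025 m).
It also fails if it takes over 72 s, if anything falls off the work surface, if the arm or the gripper's body presses on something with over 40 N, if the wrist force passes 120 N, or if a joint passes its speed limit or range.

## Working session

There is one attempt and no reset: what is moved stays moved. The work goes in short steps, each a Python script; the robot and the scene stay as the last script left them, time stands still between calls to the robot, and variables do not carry over. Pictures are saved under pics/ and viewed, on a budget of 10 in all, crops included, one or two more only if the job needs it, and the job is handed in when it is done.

```bash
mkdir -p pics; ls; python3 - <<'E'
from cell import *
import cv2,numpy as np,pickle
for n in("scene","top"):
    c=camera(n); cv2.imwrite(f"pics/{n}0.png",c["frame"]); pickle.dump(c,open(f"{n}0.pkl","wb"))
    print(n,c["vertical_fov"],c["cx"],c["cy"],c["xyz"],np.round(c["rotation"],4).tolist())
s=sense(); print(s["t"],s["orientation"],s["force"],s["grip_width"])
E
```

```text
pics
scene 45.933466870448115 262.16725316998577 202.73266530702764 [-328.01009952  803.9916571   623.45587721] [-0.3592, 0.7623, -0.4904, 0.2219]
top 47.732528206060366 250.6543390717725 189.34107534052188 [ 393.07090564   48.97136848 1178.56391533] [0.7143, -0.6956, 0.0564, -0.0525]
0.1 [ 0.40966749  0.57727083 -0.40858903  0.57618221] [0.65725144 0.23252702 0.43463122] 85.27445431969812
```

View pics/top0.png

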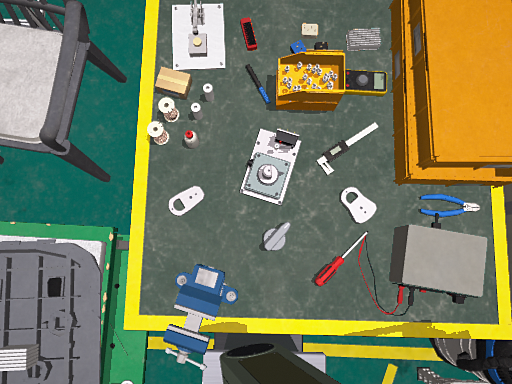

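View pics/scene0.png

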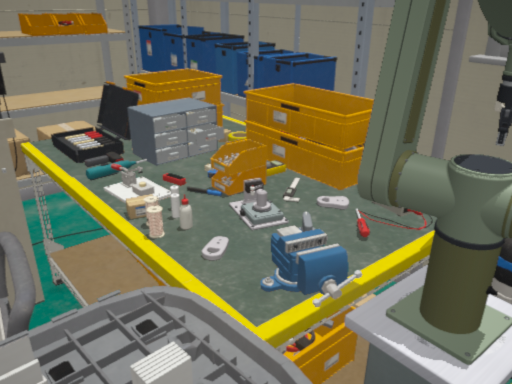

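Top view: wide cam near (358,205), narrow cam (186,200), knob (276,236), unit with the shaft at (268,172); the caliper, screwdriver and bottle are clear of these. The scene view is too distant for detail, so I'll enlarge the top view.

```bash
cat > h.py <<'E'
import numpy as np,cv2,pickle
from scipy.spatial.transform import Rotation as R
def ray(c,u,v):
    f=c["frame"].shape[0]/2/np.tan(np.radians(c["vertical_fov"]/2))
    d=np.array([(u-c["cx"])/f,(v-c["cy"])/f,1.]); r=np.array(c["rotation"])
    M=R.from_quat(r).as_matrix() if r.size==4 else r
    return np.array(c["xyz"]),M@d
def onplane(c,u,v,z):
    o,d=ray(c,u,v); return o+d*(z-o[2])/d[2]
def proj(c,p):
    f=c["frame"].shape[0]/2/np.tan(np.radians(c["vertical_fov"]/2))
    q=R.from_quat(c["rotation"]).as_matrix().T@(np.asarray(p,float)-c["xyz"]); return c["cx"]+f*q[0]/q[2],c["cy"]+f*q[1]/q[2]
E
python3 - <<'E'
from h import *
c=pickle.load(open("top0.pkl","rb")); im=c["frame"]
cv2.imwrite("pics/topcrop.png",cv2.resize(im[125:260,160:390],None,fx=3.4,fy=3.4,interpolation=cv2.INTER_CUBIC))
hsv=cv2.cvtColor(im,cv2.COLOR_BGR2HSV)
for n,(u,v) in dict(wide=(352,195),narrow=(186,209),knob=(276,240),unit=(260,165),shaft=(268,172),bench=(220,240)).items():
    print(n,im[v,u],hsv[v,u],c["depth"][v,u],onplane(c,u,v,15).round(1))
d=c["depth"]; print(d[196:216:3,345:375:3].round(0)); 
E
```

```text
wide [100 110  98] [ 65  28 110] 1192.2096 [ 565.7 -230.3   15. ]
narrow [248 244 250] [160   6 250] 1170.4432 [515.5 217.5  15. ]
knob [202 195 194] [116  10 202] 1125.267 [439.  -26.2  15. ]
unit [197 197 185] [ 90  16 197] 1172.0225 [641.9  21.1  15. ]
shaft [254 251 255] [158   4 255] 1109.4365 [623.   -1.2  15. ]
bench [ 97 106  95] [ 65  26 106] 1171.9487 [435.1 123.   15. ]
[[1179. 1195. 1192. 1191. 1180. 1178. 1173. 1193. 1193. 1192.]
 [1177. 1195. 1192. 1191. 1175. 1173. 1180. 1178. 1188. 1190.]
 [1177. 1192. 1190. 1177. 1179. 1177. 1177. 1172. 1175. 1176.]
 [1178. 1173. 1173. 1177. 1175. 1177. 1173. 1177. 1175. 1175.]
 [1185. 1174. 1174. 1173. 1174. 1172. 1171. 1174. 1173. 1174.]
 [1184. 1188. 1171. 1169. 1170. 1169. 1172. 1171. 1170. 1171.]
 [1189. 1185. 1173. 1165. 1168. 1167. 1166. 1173. 1174. 1166.]]
```

View pics/topcrop.png

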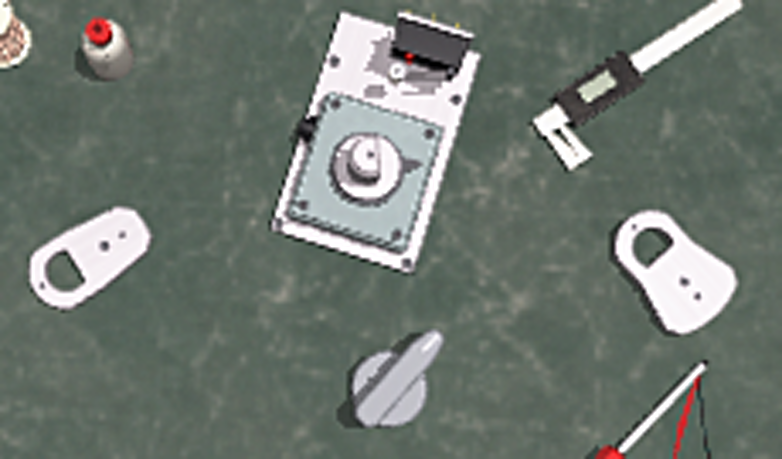

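```bash
cat > det.py <<'E'
from h import *
S=8
def tile(c,u,v,w=50,h=37):
    u0,v0=u-w//2,v-h//2
    return cv2.resize(c["frame"][v0:v0+h,u0:u0+w],None,fx=S,fy=S,interpolation=cv2.INTER_CUBIC),u0,v0
def full(p,u0,v0): return (p[...,0]+.5)/S-.5+u0,(p[...,1]+.5)/S-.5+v0
def world(c,cnt,u0,v0,z):
    u,v=full(cnt.reshape(-1,2).astype(float),u0,v0)
    return np.array([onplane(c,a,b,z)[:2] for a,b in zip(u,v)])
E
python3 - <<'E'
from det import *
c=pickle.load(open("top0.pkl","rb")); T=[]
pt=lambda P,u0,v0:tuple(int(round(x)) for x in ((P[0]-u0+.5)*S-.5,(P[1]-v0+.5)*S-.5))
for n,(u,v) in dict(wide=(358,205),narrow=(186,200)).items():
    t,u0,v0=tile(c,u,v); g=cv2.cvtColor(t,cv2.COLOR_BGR2GRAY)
    cs,hi=cv2.findContours((g>175).astype(np.uint8),cv2.RETR_CCOMP,cv2.CHAIN_APPROX_NONE)
    i=max(range(len(cs)),key=lambda k:cv2.contourArea(cs[k])); 
    holes=[cs[k] for k in range(len(cs)) if hi[0][k][3]==i]; hole=max(holes,key=cv2.contourArea)
    W=world(c,cs[i],u0,v0,15).astype(np.float32); H=world(c,hole,u0,v0,15).astype(np.float32)
    m=cv2.moments(W); cen=np.array([m["m10"],m["m01"]])/m["m00"]; mh=cv2.moments(H); hc=np.array([mh["m10"],mh["m01"]])/mh["m00"]
    th=.5*np.arctan2(2*m["mu11"],m["mu20"]-m["mu02"]); a=np.array([np.cos(th),np.sin(th)])
    if a@(hc-cen)>0:a=-a
    b=np.array([-a[1],a[0]]); pa=(W-cen)@a; pb=(W-cen)@b
    print(n,"cen",cen,"th",np.arctan2(a[1],a[0]),"len",np.ptp(pa),"wid",np.ptp(pb),"back->bore",cen+a*(pa.min()+30)+b*(pb.max()+pb.min())/2,"tip->bore",cen+a*(pa.max()-72),"hole",hc,"hole L",np.ptp((H-hc)@a),np.ptp((H-hc)@b),"area",mh["m00"])
    ha=(H-hc)@a;hb=(H-hc)@b; print("  hole mid by back wall:",hc+a*(ha.min()+16.9)+b*(hb.max()+hb.min())/2)
    cv2.drawContours(t,[cs[i],hole],-1,(0,0,255),1); T.append(t)
t,u0,v0=tile(c,276,236);T.append(t)
t,u0,v0=tile(c,270,170);T.append(t)
cv2.imwrite("pics/tiles.png",np.vstack([np.hstack(T[:2]),np.hstack(T[2:])]))
E
```

```text
wide cen [ 541.04499991 -246.05947159] th -2.39998142564021 len 101.5616702493312 wid 71.32530058311706 back->bore [ 558.92787475 -229.53136898] tip->bore [ 559.32407152 -229.31495638] hole [ 561.00603386 -227.70958018] hole L 26.644771166318442 34.31287634087997 area 760.1709561906755
  hole mid by back wall: [ 559.28297777 -229.37553146]
narrow cen [539.58783304 220.20065285] th -0.964897236414157 len 100.75091712744643 wid 53.87491220149039 back->bore [528.56554481 235.89817628] tip->bore [527.9532027  236.99350929] hole [526.82342599 238.89204248] hole L 27.029221118826833 34.32764741114312 area 771.4221075058449
  hole mid by back wall: [528.23926145 236.99624782]
```

View pics/tiles.png

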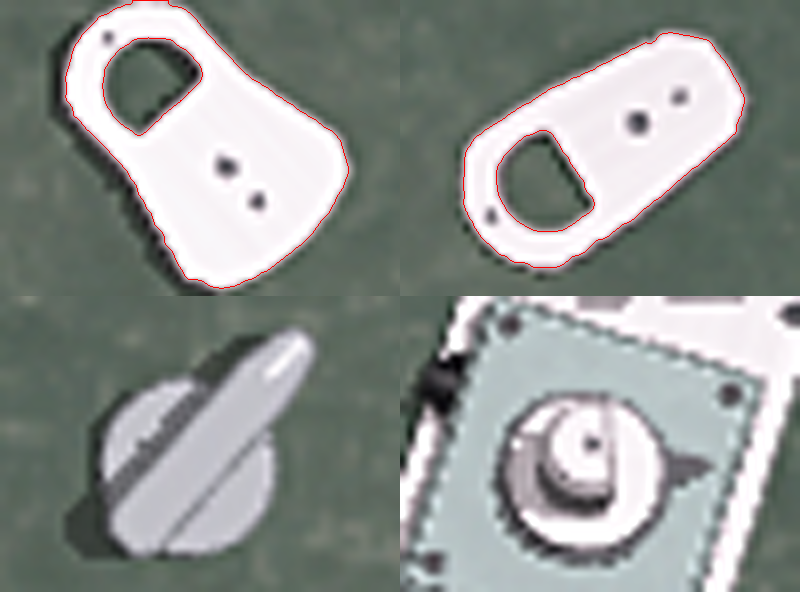

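Cam contours are clean: wide bore near tile (150,85), narrow bore near (545,180). The tiles also show the knob pointing up-right with its tip at (313,340), the collar centred near (583,472), the flat facing image-right and the pointer tip at (712,465). Next come shaft axis, flat and knob.

```bash
python3 - <<'E'
from det import *
from scipy.optimize import least_squares
def circ(P):
    r=least_squares(lambda q:np.hypot(P[:,0]-q[0],P[:,1]-q[1])-q[2],[*P.mean(0),25],loss="soft_l1"); return r.x.round(2),np.sqrt(np.mean(r.fun**2)).round(2)
c=pickle.load(open("top0.pkl","rb"))
# collar
t,u0,v0=tile(c,270,170); g=cv2.cvtColor(t,cv2.COLOR_BGR2GRAY); hsv=cv2.cvtColor(t,cv2.COLOR_BGR2HSV)
m=((g>225)&(np.hypot(*np.meshgrid(np.arange(t.shape[1])-183,np.arange(t.shape[0])-176))<95)).astype(np.uint8)
cs,_=cv2.findContours(m,cv2.RETR_EXTERNAL,cv2.CHAIN_APPROX_NONE); k=max(cs,key=cv2.contourArea).reshape(-1,2)
r=np.hypot(k[:,0]-183,k[:,1]-176); a=np.degrees(np.arctan2(k[:,1]-176,k[:,0]-183))
sel=(r>68)&(np.abs(a)<178)
print("collar",len(k),sel.sum(),circ(world(c,k[sel],u0,v0,45)))
C=circ(world(c,k[sel],u0,v0,45))[0][:2]
# pointer: dark pixels on the gearbox right of collar
w=world(c,np.argwhere(g>-1)[:,::-1],u0,v0,38).reshape(*g.shape,2)-C
rr=np.hypot(w[...,0],w[...,1]); an=np.arctan2(w[...,1],w[...,0])
s=(g<150)&(rr>29)&(rr<45)&(np.abs(an+1.5)<.6); print("pointer ang",an[s].mean(),s.sum(),[an[s&(abs(rr-q)<1.5)].mean().round(3) for q in(31,34,37,40,43)])
# flat edge on shaft top: strongest vertical gradient
for y in range(118,170,8): print(y,g[y,195:235:2])
print("axis top in tile:",[((p-o+.5)*S-.5) for p,o in zip(proj(c,[*C,91]),(u0,v0))])
# unit yaw: plate edges via bright mask
im=c["frame"]; G=cv2.resize(im[120:210,230:310],None,fx=S,fy=S,interpolation=cv2.INTER_CUBIC)
h=cv2.cvtColor(G,cv2.COLOR_BGR2HSV); cv2g=cv2.cvtColor(G,cv2.COLOR_BGR2GRAY)
cs,_=cv2.findContours(((cv2g>150)).astype(np.uint8),cv2.RETR_EXTERNAL,cv2.CHAIN_APPROX_NONE); k=max(cs,key=cv2.contourArea)
W=world(c,k,230,120,6).astype(np.float32); print("plate",cv2.minAreaRect(W))
teal=((h[...,1]>12)&(h[...,0]>70)&(h[...,0]<105)&(cv2g>160)).astype(np.uint8)
cs,_=cv2.findContours(cv2.morphologyEx(teal,cv2.MORPH_OPEN,np.ones((9,9))),cv2.RETR_EXTERNAL,cv2.CHAIN_APPROX_NONE); k=max(cs,key=cv2.contourArea)
print("gearbox",cv2.minAreaRect(world(c,k,230,120,32).astype(np.float32)))
# knob
t,u0,v0=tile(c,276,236); g=cv2.cvtColor(t,cv2.COLOR_BGR2GRAY)
cs,_=cv2.findContours((g>150).astype(np.uint8),cv2.RETR_EXTERNAL,cv2.CHAIN_APPROX_NONE); 
k=np.vstack([x for x in cs if cv2.contourArea(x)>500]).reshape(-1,2)
W=world(c,k,u0,v0,18); K0=world(c,np.array([[189,170]]),u0,v0,18)[0]; tip=world(c,np.array([[308,40]]),u0,v0,52)[0]
rel=W-K0; ang=np.arctan2(rel[:,1],rel[:,0]); d=np.arctan2(*(tip-K0)[::-1]); dd=np.abs((ang-d+np.pi)%(2*np.pi)-np.pi)
sel=(dd>.75)&(dd<2.4)&(np.hypot(*rel.T)>24)
K=circ(W[sel]); print("knob base",K,sel.sum(),"dir guess",d,"tip",tip)
W2=world(c,k,u0,v0,50)-K[0][:2]
for q in(38,42,46,50):
    aa=np.array([np.cos(d),np.sin(d)]);bb=np.array([-aa[1],aa[0]]); s=np.abs(W2@aa-q)<1
    print(q,(W2[s]@bb).min(),(W2[s]@bb).max())
print("reach",(W2@aa).max(),(W2@aa).min())
bar=world(c,np.argwhere(g>-1)[:,::-1],u0,v0,52).reshape(*g.shape,2)-K[0][:2]
al=bar@aa;ac=bar@bb
for q in(-20,0,20): print(q,[int(g[(np.abs(al-q)<4)&(np.abs(ac-x)<.6)].mean()) for x in range(-16,20,1)])
E
```

```text
collar 439 254 (array([613.06,   1.34,  24.5 ]), np.float64(0.43))
pointer ang -1.4928212143356718 1338 [np.float64(-1.517), np.float64(-1.49), np.float64(-1.466), np.float64(-1.468), np.float64(-1.468)]
118 [255 250 237 224 213 209 209 213 221 232 243 254 255 255 255 252 240 223
 205 187]
126 [255 248 235 221 210 203 202 205 211 219 228 237 246 253 254 255 255 255
 255 255]
134 [246 241 233 223 214 209 208 210 214 221 229 237 243 248 249 247 247 249
 251 253]
142 [163 175 190 205 217 222 218 211 209 215 225 235 245 251 251 250 248 248
 247 247]
150 [100 121 151 183 209 219 210 197 190 197 213 230 245 253 254 251 249 248
 248 247]
158 [226 229 230 231 227 216 201 187 181 189 207 228 247 255 255 253 249 248
 247 247]
166 [255 255 254 250 240 220 195 174 163 170 191 218 242 253 254 250 246 245
 245 244]
axis top in tile: [np.float64(190.07333363412317), np.float64(147.93959505569683)]
plate ((642.197998046875, -7.449554443359375), (121.09992218017578, 191.01646423339844), 73.74992370605469)
gearbox ((612.5300903320312, 1.1696891784667969), (93.64572143554688, 101.52314758300781), 73.80
[... 190 characters left out ...]
01089501679 8.545013006861709
46 -6.774770057320478 7.865394701266311
50 -5.852392267094312 6.969369524872222
reach 54.878030666665566 -34.61783157822113
-20 [195, 200, 203, 198, 181, 160, 148, 154, 173, 191, 198, 197, 195, 193, 193, 193, 193, 193, 193, 193, 194, 197, 200, 198, 186, 160, 130, 108, 103, 105, 106, 108, 125, 160, 191, 194]
0 [195, 195, 197, 197, 188, 171, 158, 161, 175, 189, 196, 196, 194, 193, 193, 193, 193, 193, 193, 193, 195, 197, 199, 196, 184, 158, 128, 105, 97, 100, 106, 118, 143, 175, 196, 203]
20 [150, 159, 160, 165, 165, 161, 151, 155, 171, 188, 196, 198, 196, 195, 194, 193, 193, 193, 193, 194, 195, 196, 199, 199, 190, 168, 136, 108, 93, 91, 95, 99, 101, 108, 115, 117]
```

```bash
cat >> h.py <<'E'
SH=np.array([613.0,1.3]); FL=-1.467; UX=-0.284
def quat(yaw,flip=1):
    "tool down, jaws across a part whose x axis is at yaw"
    z=flip*np.array([-np.sin(yaw),np.cos(yaw),0]); x=np.array([0,0,-1.]); y=np.cross(z,x)
    return R.from_matrix(np.column_stack([x,y,z])).as_quat()
E
python3 - <<'E'
from h import *
from cell import *
for n,xy,th in(("wide",(559.2,-229.4),-2.40),("narrow",(528.2,236.7),-.965),("knob",(442,-21.2),-.70)):
  for f in(1,-1):
    print(n,f,[None if q is None else np.round(q,2).tolist()[-1] for q in(solve_ik([*xy,z],quat(th,f).tolist()) for z in(2,180))],
     [None if q is None else np.round(q,2).tolist()[-1] for q in(solve_ik([*SH,z],quat(FL+a,f).tolist()) for z,a in((60,0),(180,0),(100,1.25),(100,1.4)))])
# flat edge yaw from shaft-top edge
c=pickle.load(open("top0.pkl","rb"))
u0,v0=270-25,170-18
p=[onplane(c,(x+.5)/8-.5+u0,(y+.5)/8-.5+v0,91) for x,y in((207,126),(211.2,166))]; d=p[0]-p[1]; print("flat yaw",np.arctan2(d[1],d[0])-np.pi/2,p)
E
```

```text
wide 1 [0.3, 0.3] [-0.24, -0.24, -1.49, -1.64]
wide -1 [None, None] [None, None, 1.65, 1.5]
narrow 1 [-0.33, -0.33] [-0.24, -0.24, -1.49, -1.64]
narrow -1 [2.81, 2.81] [None, None, 1.65, 1.5]
knob 1 [-1.11, -1.11] [-0.24, -0.24, -1.49, -1.64]
knob -1 [2.03, 2.03] [None, None, 1.65, 1.5]
flat yaw -1.4490965259960937 [array([620.35394219,  -3.92934937,  91.        ]), array([607.37425367,  -5.51681988,  91.        ])]
```

```bash
cat >> h.py <<'E'
def pick(xy,th,z,w,up=170):
    from cell import move_pose,movel,move_gripper,sense
    q=quat(th).tolist(); move_gripper(w)
    move_pose([*xy,up],q); movel([*xy,z+25],250); print("hit",movel([*xy,z],60,f_stop=12))
    move_gripper(10); s=sense(); print("width",s["grip_width"],np.round(s["eef_pos"],1),s["t"])
    movel([*xy,up],250); s=sense(); print("lifted width",s["grip_width"],np.round(s["force"],1))
def lower(xy,yaw,z0,z1,f=12):
    from cell import movel,sense
    q=quat(yaw).tolist()
    movel([*xy,z0],200,q); r=movel([*xy,z1],40,f_stop=f)
    s=sense(); print("stop",r,np.round(s["eef_pos"],1),"F",np.round(s["force"],1),"T",np.round(s["torque"],2),"t",s["t"]); return r
E
sed -i 's/FL=-1.467/FL=-1.46/' h.py
python3 - <<'E'
from h import *
from cell import *
pick((559.2,-229.4),-2.40,2,85)
movel([*SH,170],250,quat(FL).tolist())
lower(SH,FL,106,49)
c=camera("scene"); cv2.imwrite("pics/s1.png",cv2.resize(c["frame"][150:250,200:340],None,fx=5,fy=5,interpolation=cv2.INTER_CUBIC))
E
```

```text
hit False
width 52.03079990673971 [ 560.  -229.8    2.9] 3.7833
lifted width 52.199670028393065 [-0.5  0.2 -2.4]
stop False [613.9   1.1  49.5] F [ 4.5 -1.2 -0.5] T [-0.15 -0.92  0.04] t 7.75
```

View pics/s1.png

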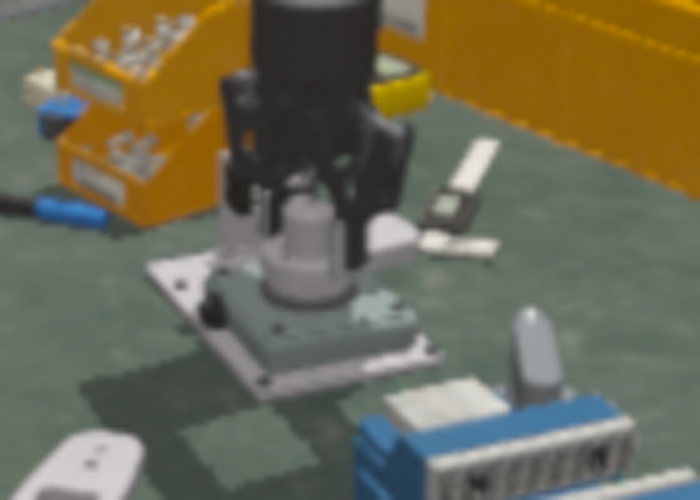

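The cam is around the shaft (which shows at (305,225)) with its lobe out to the right. I'll seat it, release, then take the narrow cam.

```bash
python3 - <<'E'
from h import *
from cell import *
lower(SH,FL,49,46.5,10)
move_gripper(80); s=sense(); print(np.round(s["force"],1))
movel([*SH,170],250)
pick((528.2,236.7),-.965,2,85)
c=camera("top"); pickle.dump(c,open("top1.pkl","wb")); im=c["frame"]
cv2.imwrite("pics/t1.png",cv2.resize(im[120:220,220:330],None,fx=6,fy=6,interpolation=cv2.INTER_CUBIC))
print(sense()["t"])
E
```

```text
stop False [613.9   1.1  47.9] F [2.7 0.1 3.5] T [-0.15 -0.49 -0.02] t 8.3
[ 0.4  0.2 -0.9]
hit False
width 52.2103551694609 [529.5 237.2   3.2] 12.2333
lifted width 52.02519181077703 [-0.6  0.3 -3.8]
13.1083
```

View pics/t1.png

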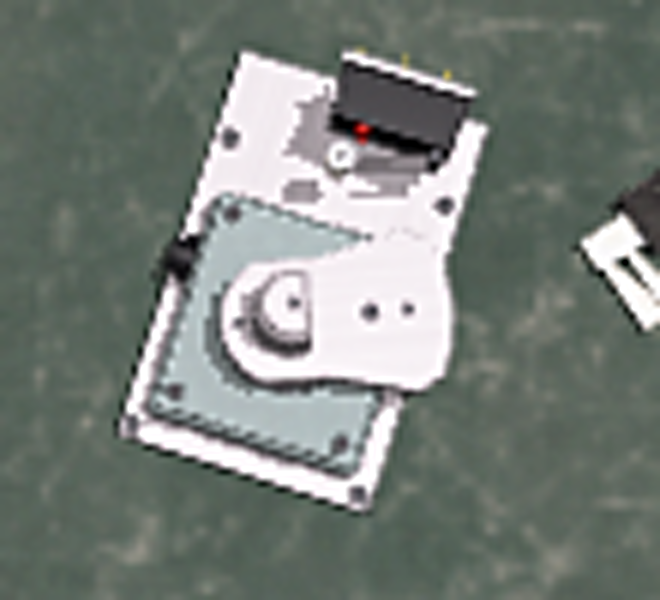

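Wide cam is on the shaft (about (285,305)), its lobe to the right along the pointer. The narrow cam is in the gripper.

```bash
python3 - <<'E'
from h import *
from cell import *
c=pickle.load(open("top1.pkl","rb")); d=c["depth"]
zz=lambda u,v:np.median([(lambda o,r:o[2]+r[2]*d[v+j,u+i])(*ray(c,u+i,v+j)) for i in(-1,0,1) for j in(-1,0,1)])
print("wide cam top z at lobe",zz(220+385//6,120+335//6),zz(220+400//6,120+280//6),"gearbox",zz(220+210//6,120+380//6))
movel([*SH,170],300,quat(FL).tolist())
lower(SH,FL,124,66); lower(SH,FL,66,62,10)
move_gripper(80); s=sense(); print(np.round(s["force"],1))
movel([*SH,180],250)
# knob: bar 18..52.5 up, grip with tips about 22 up
pick((442.0,-21.2),-.70,23,60,190)
c=camera("top"); pickle.dump(c,open("top2.pkl","wb")); im=c["frame"]
cv2.imwrite("pics/t2.png",cv2.resize(im[120:270,220:330],None,fx=4,fy=4,interpolation=cv2.INTER_CUBIC))
print(sense()["t"])
E
```

```text
wide cam top z at lobe 57.44188657094537 59.91419218471515 gearbox 29.890951162315332
stop False [613.9   1.5  66.5] F [ 4.3  1.9 -0.5] T [ 0.43 -0.84  0.03] t 16.075
stop False [614.    1.3  63.1] F [3.5 3.  4.7] T [ 0.4  -0.52  0.03] t 16.575
[ 0.9 -0.7 -0.2]
hit False
width 21.51756481958821 [442.7 -21.3  23.5] 20.475
lifted width 21.23601467889224 [-0.6  0.  -2.1]
21.3417
```

View pics/t2.png

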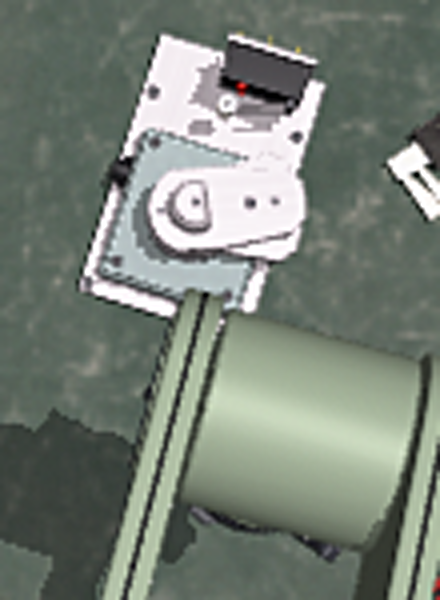

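Narrow cam is on (bore at (190,205)), its lobe pointing the same way; the arm hides the knob it holds. Now I seat the knob.

```bash
python3 - <<'E'
from h import *
from cell import *
movel([*SH,190],300,quat(FL).tolist())
lower(SH,FL,124,101); lower(SH,FL,101,97,12)
dwell(.3); s=sense(); print(np.round(s["eef_pos"],1),np.round(s["force"],1),np.round(s["torque"],2),s["t"])
E
```

```text
stop False [613.7   1.6 100.7] F [ 5.5  1.6 -5.6] T [ 0.35 -0.86  0.01] t 23.4583
stop False [614.1   1.2  98.5] F [2.7 1.1 4.5] T [ 0.31 -0.27 -0.01] t 23.9583
[614.1   1.3  98.5] [1.5 2.  5.3] [ 0.31 -0.22  0.  ] 24.2583
```

```bash
python3 - <<'E'
from h import *
from cell import *
for yaw in list(np.arange(FL+.12,-.36,.12))+list(np.arange(-.34,-.12,.03)):
    move_pose([*SH,97.3],quat(yaw).tolist()); s=sense()
    z=R.from_quat(s["orientation"]).as_matrix()[:,2]; ya=np.arctan2(-z[0],z[1])
    print(round(yaw,3),"act",round(ya,3),np.round(s["eef_pos"],1),"F",np.round(s["force"],1),"Tz",round(s["torque"][2],2),round(s["t"],2))
    if abs(s["torque"][2])>1.0: break
c=camera("top"); pickle.dump(c,open("top3.pkl","wb"))
E
```

```text
-1.34 act -1.343 [614.    1.3  98.5] F [2.7 2.8 5.2] Tz 0.14 24.51
-1.22 act -1.223 [614.2   1.2  98.5] F [3.1 2.  5.7] Tz 0.06 24.76
-1.1 act -1.105 [614.3   1.1  98.5] F [3.3 1.4 5.2] Tz 0.07 25.01
-0.98 act -0.985 [614.5   1.2  98.5] F [3.9 1.9 5.3] Tz 0.09 25.26
-0.86 act -0.866 [614.6   1.2  98.5] F [4.4 1.7 5.9] Tz 0.09 25.51
-0.74 act -0.747 [614.7   1.2  98.5] F [4.5 1.4 4.7] Tz 0.12 25.76
-0.62 act -0.626 [614.8   1.2  98.5] F [5.6 1.7 5.3] Tz 0.14 26.01
-0.5 act -0.506 [614.8   1.3  98.5] F [5.1 2.4 5.5] Tz 0.14 26.26
-0.38 act -0.387 [615.1   1.3  98.6] F [6.4 2.2 4.5] Tz 0.14 26.51
-0.34 act -0.347 [615.3   1.3  98.6] F [6.1 3.  4.3] Tz -0.11 26.76
-0.31 act -0.317 [615.4   1.3  98.6] F [5.6 1.7 4. ] Tz -0.12 27.01
-0.28 act -0.287 [615.4   1.3  98.6] F [6.  2.8 3.7] Tz -0.09 27.26
-0.25 act -0.257 [615.4   1.4  98.6] F [6.7 2.2 3.9] Tz -0.05 27.51
-0.22 act -0.227 [615.5   1.4  98.6] F [6.6 2.3 2.8] Tz -0.04 27.76
-0.19 act -0.197 [615.5   1.5  98.6] F [6.8 2.  3.8] Tz -0.09 28.01
-0.16 act -0.167 [615.5   1.5  98.6] F [7.5 3.5 4.2] Tz -0.01 28.26
-0.13 act -0.137 [615.5   1.5  98.6] F [7.1 3.1 4.7] Tz -0.06 28.51
```

```bash
python3 - <<'E'
from h import *
from cell import *
for yaw in np.arange(-.11,.06,.02):
    move_pose([*SH,97.3],quat(yaw).tolist()); s=sense()
    print(round(yaw,3),"F",np.round(s["force"],1),"Tz",round(s["torque"][2],2),round(s["t"],2))
    if abs(s["torque"][2])>.5: break
c=camera("scene"); cv2.imwrite("pics/s3.png",cv2.resize(c["frame"][150:250,200:340],None,fx=5,fy=5,interpolation=cv2.INTER_CUBIC))
E
```

```text
-0.11 F [6.9 2.3 2.9] Tz -0.17 28.81
-0.09 F [6.9 3.  4.4] Tz -0.17 29.06
-0.07 F [6.7 2.7 3.1] Tz -0.16 29.31
-0.05 F [6.8 3.2 3.6] Tz -0.28 29.56
-0.03 F [7.4 3.6 3.8] Tz -0.26 29.81
-0.01 F [8.6 4.3 2.9] Tz -0.46 30.06
0.01 F [7.7 3.7 3.3] Tz -0.61 30.31
```

View pics/s3.png

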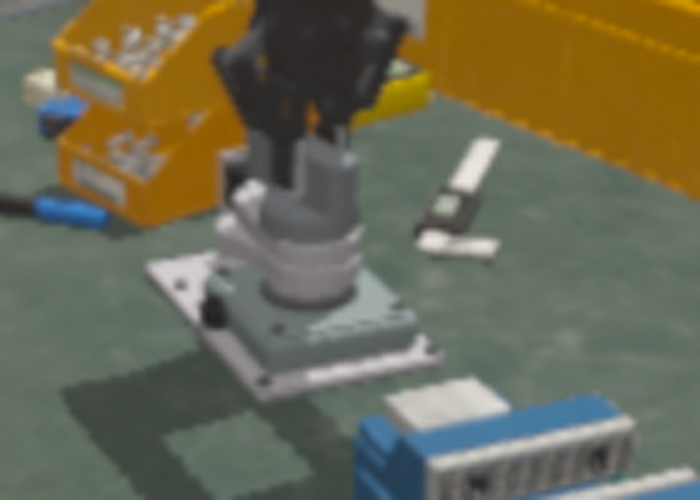

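Torque rising to −0.6 N m shows the stop has been reached. I'll relax the twist so the knob sits near the middle of its bore play, let go, retreat and look.

```bash
python3 - <<'E'
from h import *
from cell import *
for yaw in np.arange(-.01,-.14,-.02):
    move_pose([*SH,97.3],quat(yaw).tolist()); s=sense(); print(round(yaw,3),"Tz",round(s["torque"][2],2))
    if s["torque"][2]>0.02: break
move_gripper(50); movel([*SH,200],200); s=sense(); print(np.round(s["force"],1),s["t"])
move_pose([380,-250,260],quat(-1.2).tolist())
c=camera("top"); pickle.dump(c,open("top4.pkl","wb")); im=c["frame"]
cv2.imwrite("pics/t4.png",cv2.resize(im[125:205,225:315],None,fx=7,fy=7,interpolation=cv2.INTER_CUBIC)); print(sense()["t"])
E
```

```text
-0.01 Tz -0.21
-0.03 Tz -0.07
-0.05 Tz -0.1
-0.07 Tz -0.07
-0.09 Tz -0.04
-0.11 Tz -0.06
-0.13 Tz -0.01
[-1.2 -0.4  0.5] 33.1667
34.525
```

View pics/t4.png

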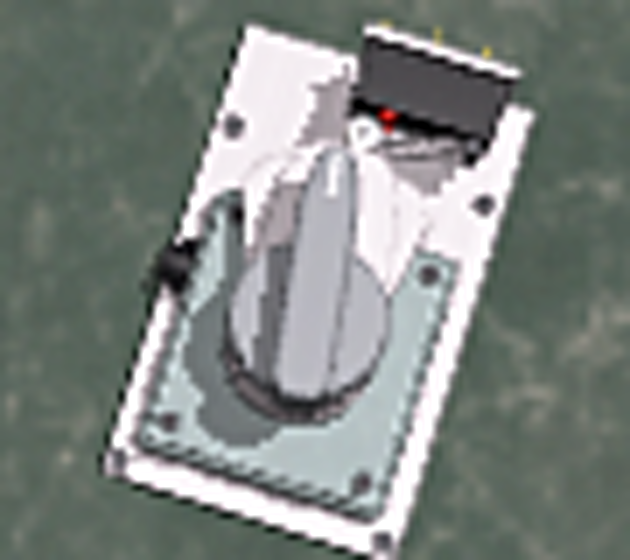

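The knob's tip is at (345,150) and the wide lobe shows at the rollers. The upper roller has moved from (277.0,145.8) to (276.9,143.6) px, about 5 mm, so it is pressed. One last yaw check before handing in.

```bash
python3 - <<'E'
from det import *
c=pickle.load(open("top4.pkl","rb")); c0=pickle.load(open("top0.pkl","rb")); f=lambda x,y:(x/7+225-.43,y/7+125-.43)
a,b=onplane(c,*f(343,150),125),onplane(c,*f(300,393),125); d=a-b; print("knob yaw",np.arctan2(d[1],d[0]),np.hypot(*d[:2]),a,b)
# bar right-hand edge line
p,q=onplane(c,*f(353,215),125),onplane(c,*f(331,390),125); d=p-q; print("bar edge yaw",np.arctan2(d[1],d[0]))
ud=c["depth"]; z=lambda u,v:(lambda o,r:o[2]+r[2]*np.median(ud[v-1:v+2,u-1:u+2]))(*ray(c,u,v))
print("bar top z",z(225+325//7,125+250//7),"base top z",z(225+370//7,125+320//7), "expect 127.5, 93")
for n,(u,v) in dict(caliper=(345,150),driver=(330,272),bottle=(190,139)).items():
    print(n,cv2.absdiff(c["frame"][v-12:v+13,u-12:u+13],c0["frame"][v-12:v+13,u-12:u+13]).mean().round(1))
E
```

```text
knob yaw -0.15235751315349885 89.41569056382895 [667.73292843  -9.06497249 125.        ] [579.35302671   4.50553562 125.        ]
bar edge yaw -0.10460727377057413
bar top z 126.05772771114516 base top z 92.90028862031863 expect 127.5, 93
caliper 0.6
driver 26.9
bottle 0.6
```

```bash
python3 - <<'E'
from cell import *
job_done(); print(sense()["t"])
E
```

```text
the job is handed in; nothing more can be done
the job is handed in; nothing more can be done
```

The switch is assembled and the job is handed in, at about 34.5 s of the 72 s allowed. No verdict was reported. I put on the wide cam, the narrow cam and the knob in that order. Then I turned the knob anticlockwise until the torque rose to 0.6 N m, which I took as the stop. I eased the twist off, let go and moved the arm clear.

**Checks that agreed**
- **Seating:** each part stopped at its expected seated height to within about 0.2 mm, with light contact. After release, the depth image put the knob's base top at 92.9 mm (93 expected) and its bar top at 126.1 mm (127.5 expected).
- **Upper roller:** it moved in by about 5 mm, so it is held pressed.
- **Caliper and bottle:** their image patches did not change.

**Checks that were loose or incomplete**
- **Knob angle:** the two readings were −0.15 and −0.10 rad, against about −0.22 rad estimated for the shaft flat at the stop. That is up to 0.12 rad of offset. By my calculation the bore's play allows at most 0.14 rad, within the 0.2 rad limit.
- **Lower roller:** it was hidden in the last view, so I inferred it is pressed from the wide lobe's position.
- **Screwdriver:** its patch differed from the start, and I put that down to the parked arm without confirming it. The gripper never went near it.

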